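Show the notched handle template label up

TASK

Take the notched clear template plate out of the rack, gripping it by its plain part so that the robot never touches the frosted label end (the end with the small corner notch). Hold it well above the light panel, over the panel's middle, with its long edges level and its label face tipped upward by about 45 degrees so that the maker can read it, and finish while still holding it there, still. Leave the short plate, the cup and the bottle where they are.

Things in the scene. Friction and masses are not known exactly. Their poses are not given: they have to be found in the camera images.
- plate: The template to show: clear acrylic plate 110 mm long (x), 8 thick (y), 40 tall (z), about 40 g, upright in a rack groove, which hides its lowest 12 mm. Origin: middle of its bottom edge. Label face: +y. Plain part: x -55 to +20 mm. Frosted end: x +20 to +55, white on the label face, with a 14 mm square notch in its top corner: facing the label, notch at the top, it is on the left.
- plate_mid (a point): Middle of the notched plate: 20 mm from its origin along its z.
- frosted_end: The frosted end, part of the plate: x +20 to +55 mm in the plate's frame. This frame coincides with plate's, so its origin is at the plate's origin, not in the frosted end.
- short_plate: A bystander: a clear plate without notch or frosting, 80 mm long (x), 8 mm thick (y), 40 mm tall (z), upright in the rack's other groove, parallel to the notched plate 80 mm to its side. Origin: middle of its bottom edge.
- rack: Fixed dark wooden rack 160 mm (x) by 124 mm (y), 20 high, at any heading. Two grooves along x at y = +40 and -40 mm, 10 wide, floor 8 mm and wall tops 20 mm above the bench; their ridges reach 13 mm to each side of the groove's centre line. A plate's edges stand 8 and 48 mm above the bench; either plate may be in either groove. Origin: centre of its underside.
- light_panel: Fixed flat tracing light panel, white with an aluminium rim, 150 mm (x) by 200 mm (y), 8 mm high, on the other side of the work area from the rack (either may be on the left). Origin: centre of its underside.
- steel_cup: A bystander: open steel cup 64 mm across, 70 mm high, standing between the rack and the panel, nearer the robot. Origin: centre of its underside.
- glue_bottle: A bystander: white bottle 60 mm across, 110 mm high, standing between the rack and the panel, farther from the robot. Behind it, at the bench's far edge (beyond x = 0.75 m), is a fixed teal vise 120 mm high. Origin: centre of the bottle's underside.
There are look-alikes about, which are no part of the job. Leave any green look-alike of the plate alone.

How it is judged:
By the outcome, as a careful person would: the job done as asked, in the order asked, and still so for the second after the job is handed in, while the arm keeps its last pose, push and grip.
It also fails if it takes over 38 s, if anything falls off the work surface, if the arm or the gripper's body presses on something with over 40 N, if the wrist force passes 120 N, or if a joint passes its speed limit or range.

ROBOT

A 7-joint arm with a two-finger parallel gripper is mounted at the origin on the work surface. World frame = base frame: x ahead of the robot, y to its left, z up, the work surface at z = 0. Lengths are in mm, angles in degrees, forces in N, time in s.
With the tool pointing down it reaches from about 400 to 850 mm from the base axis. Payload 4.5 kg.
Tool frame: the origin (TCP) lies at the very end of the fingers, on their centre line; the grasp point (between the pads) lies tcp_to_grasp behind it (tcp_to_grasp is the distance from the TCP to the grasp point, in mm); z points along the fingers, y is the line along which they close (so a half turn about z gives the same grasp; the last joint's range is limited). The gripper opens to 85 mm and grips with 20 to 120 N. Pads are 22 mm wide; open, the fingers measure 114 mm over their backs; the gripper's body (76 mm by 85 mm) begins 54 mm behind the grasp point. The pads swing forward as they close: fully open they stand 13 mm farther back than shut.
Start: joints at [-68.996, 39.483, -11.15, 89.685, 9.013, 51.709, -12.324], TCP at [204.163, 590.738, 231.317] pointing down, gripper open.
Joint ranges: [-172.22, 172.22], [-26.19, 119.32], [-84.43, 86.54], [7.71, 146.69], [-57.33, 237.33], [2.42, 119.75], [-152.13, 152.13]. Speed limits (degrees/s): [147.25, 147.25, 180, 180, 180, 180, 180].

INTERFACE

Orientations are given as a 3x3 rotation matrix whose columns are the frame's x, y, z axes.
In Python, from workcell import read_state, capture, job_done, tcp_to_grasp gives the robot as it stands.
- The arm moves only by the tool drive_tool, never from a script. Its argument "commands" is a list of rows, each a list of 3 entries, a list of its own where there are three numbers: the turn, a rotation vector about the world's x, y, z each as a share of 0.08 rad, from -1 to 1, then the shift along the world's x, y, z each as a share of 0.04 m, from -1 to 1, then the opening, from -1 (shut) to 1 (fully open). A call has 1 to 5 rows; each row shifts and turns the commanded pose from where the row before left it; what a row does not reach is not made up. A row lasts 1/12 s, in which the tool goes at most 41.7 mm and 7.16 degrees, less where a joint would pass 70% of its speed; a pose out of reach is approached as far as the arm can. A call with a number of a shift or a turn outside -1 to 1 is refused whole. A call with a gripper value outside its range is refused whole. The fingers move at their own pace and stop on an object; "grip_force" is the grip in N (left out, the last holds). Time passes only in rows, so rows that do not move let the fingers close. It gives the time, the measured TCP pose, the force, the opening and the grip force at its end, in the units of the state.
- read_state(): the state, without advancing time (a new reading comes with each control period).
- capture(name): name is "scene" or "side" or "wrist"; returns a dict with "frame" (420x560x3 uint8, red, green, blue), "fovy" (degrees; the focal length in pixels is half the picture's height over the tangent of half this angle, whatever the lens; pixels are square), "cx", "cy" (the principal point, pixels), "extrinsics" (4x4, takes a point from camera to world coordinates); the wrist camera has in their place "tool_from_camera" (4x4, takes a point from camera to tool coordinates, whose origin is the TCP and whose axes are the flange's). Camera axes: x right, y up, looking along -z (the intrinsics and any distortion apply to the point x, -y, -z); pixel columns grow to the right and rows downward; lengths in mm; the calibration is good to about 2 mm. A picture is of the moment at which its call begins: read the wrist's pose just before it. There is no depth.
- job_done(): hands the job in; it is judged then, once.
The state is a dict: "time": time; "joints": joint angles; "qd": joint speeds; "effort": joint torques, N m; "position": TCP position; "eef_rot": TCP orientation; "contact_force": force on the tool from outside, world axes, zero at the start; "moment": the same for the moment, N m; "width": finger opening in mm; "grasp_force": force on a finger pad.
Only numpy, scipy, OpenCV 4.12 (cv2) and the standard library are available. Lean on these libraries where they do the work, as an engineer would, in place of code of your own. Each camera call takes 0.05 s, during which the arm holds its last target. There are 200 camera calls.

## Working session

There is one attempt and no reset: what is moved stays moved. The work goes in short steps, Python scripts to look and compute and a tool call to move; the robot and the scene stay as the last step left them, time stands still between calls to the robot, and variables do not carry over. Pictures are saved under pics/ and viewed, at most 10 in all, crops included, and the job is handed in when it is done.

Besides the shell and the picture viewer there is one more tool, called after "Request:" as name(argument=value, ...), one argument or row to a line, values as JSON. drive_tool: Moves the arm, as the interface text tells. Its arguments: {"type":"object","properties":{"commands":{"type":"array","items":{"type":"array"}},"grip_force":{"type":"number"}},"required":["commands"]}

```bash
mkdir -p pics; ls; python3 - <<'E'
from workcell import *
import cv2,numpy as np
s=read_state();print(s); 
try: print(tcp_to_grasp)
except Exception as e: print(e)
for n in("scene","side"):
    c=capture(n);cv2.imwrite(f"pics/{n}0.png",c["frame"][:,:,::-1]);print(n,c["fovy"],c["cx"],c["cy"],np.round(c["extrinsics"],3).tolist(),[k for k in c])
c=capture("wrist");print({k:c[k] for k in c if k!="frame"})
E
```

```text
pics
{'time': 0.0, 'joints': array([-68.99484665,  39.53249166, -11.14677986,  89.74773474,
         9.0124148 ,  51.70791943, -12.32337853]), 'qd': array([-0.01722794, -0.103639  ,  0.08568976, -0.05336976, -0.04027039,
       -0.07596998, -0.05779267]), 'effort': array([-1.07054038e-03, -5.39601231e+01, -1.26702905e+00, -1.58550739e+01,
        9.02874861e-03,  9.43000952e-03,  1.47453130e-05]), 'position': array([203.99857115, 590.06533074, 230.47912002]), 'eef_rot': array([[-9.45171140e-01,  3.26575054e-01, -4.99947365e-04],
       [ 3.26575418e-01,  9.45169463e-01, -1.78408212e-03],
       [-1.10101733e-04, -1.84953345e-03, -9.99998284e-01]]), 'contact_force': array([0.56667282, 0.84176638, 0.40222811]), 'moment': array([ 0.05712443, -0.00900101,  0.02357871]), 'grasp_force': 0.0, 'width': 85.236757335269}
18.700000000000003
scene 54.84518748657399 281.05851861214904 212.87812871538713 [[0.531, -0.681, 0.505, 922.255], [0.848, 0.422, -0.321, -228.22], [0.006, 0.598, 0.801, 656.031], [0.0, 0.0, 0.0, 1.0]] ['frame', 'fovy', 'cx', 'cy', 'extrinsics']
side 50.023706902171654 278.2752611747372 210.80792949162307 [[-0.883, 0.276, -0.381, 283.504], [-0.47, -0.484, 0.739, 582.882], [0.02, 0.831, 0.557, 476.706], [0.0, 0.0, 0.0, 1.0]] ['frame', 'fovy', 'cx', 'cy', 'extrinsics']
{'fovy': 64.75782976425322, 'cx': 282.8931475531025, 'cy': 215.8328530808117, 'tool_from_camera': array([[-3.29906324e-04,  9.54912041e-01,  2.96888674e-01,
         7.66125468e+01],
       [ 9.99999235e-01, -3.87744218e-05,  1.23592533e-03,
         5.34256914e-01],
       [ 1.19171167e-03,  2.96888855e-01, -9.54911298e-01,
        -1.42076974e+02],
       [ 0.00000000e+00,  0.00000000e+00,  0.00000000e+00,
         1.00000000e+00]])}
```

View pics/scene0.png

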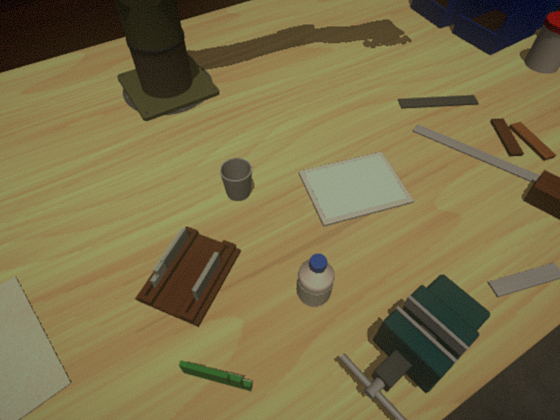

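View pics/side0.png

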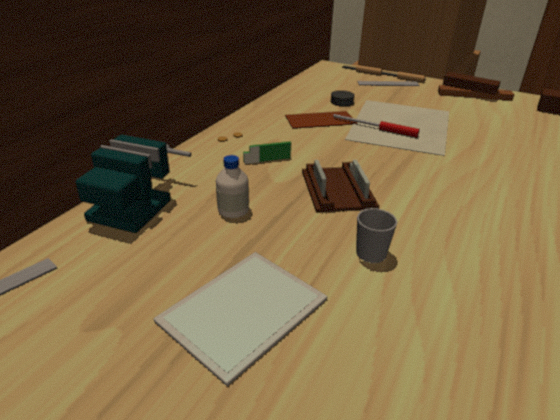

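The scene picture shows the rack around (190,275). The longer plate is in its upper-left groove, with what looks like the notch and frosted end near (155,280). The short plate is around (207,275) and the panel around (355,187). The side view agrees: rack (340,187), panel (243,312).

```bash
cat > h.py <<'E'
import numpy as np,cv2
from workcell import *
def cam(n):
    s=read_state();c=capture(n)
    if n=="wrist":
        T=np.eye(4);T[:3,:3]=s["eef_rot"];T[:3,3]=s["position"];c["extrinsics"]=T@c["tool_from_camera"]
    c["f"]=210/np.tan(np.radians(c["fovy"]/2));return c
def onz(c,p,z):
    p=np.atleast_2d(p).astype(float);d=np.c_[(p[:,0]-c["cx"])/c["f"],-(p[:,1]-c["cy"])/c["f"],-np.ones(len(p))]
    E=c["extrinsics"];d=d@E[:3,:3].T;o=E[:3,3];return o+d*((z-o[2])/d[:,2])[:,None]
def proj(c,P):
    E=c["extrinsics"];q=(np.atleast_2d(P)-E[:3,3])@E[:3,:3]
    return np.c_[c["cx"]-c["f"]*q[:,0]/q[:,2],c["cy"]+c["f"]*q[:,1]/q[:,2]]
E
python3 - <<'E'
from h import *
s=cam("scene");d=cam("side")
g=lambda im,x0,x1,y0,y1:cv2.resize(np.clip(im[y0:y1,x0:x1,::-1]*1.6,0,255).astype(np.uint8),(400,400),interpolation=cv2.INTER_CUBIC)
cv2.imwrite("pics/crop1.png",np.hstack([g(s["frame"],130,250,215,335),g(d["frame"],290,390,130,230)]))
# panel
for n,c,x0,x1,y0,y1 in(("scene",s,285,425,140,235),("side",d,140,340,240,390)):
    im=c["frame"];hsv=cv2.cvtColor(im,cv2.COLOR_RGB2HSV);m=((hsv[...,1]<60)&(hsv[...,2]>90)).astype(np.uint8)
    z=np.zeros_like(m);z[y0:y1,x0:x1]=m[y0:y1,x0:x1]
    ct=max(cv2.findContours(z,0,2)[0],key=cv2.contourArea);b=cv2.approxPolyDP(ct,8,True)[:,0]
    w=onz(c,b,8);print(n,b.tolist(),w.round().tolist(),w.mean(0).round(1))
# rack corners by eye (scene, z=20), cup rim, bottle
print(onz(s,[[186,227],[240,245],[199,325],[138,297]],20).round())
print("cup",onz(s,[[237,167]],70).round(),onz(d,[[376,222]],70).round(),"cap",onz(s,[[319,261]],110).round(),onz(d,[[231,160]],110).round())
E
```

```text
scene [[381, 152], [299, 172], [324, 225], [413, 200]] [[488.0, 314.0, 8.0], [441.0, 123.0, 8.0], [584.0, 87.0, 8.0], [629.0, 279.0, 8.0]] [535.3 200.9   8. ]
side [[256, 253], [155, 318], [226, 383], [326, 297]] [[577.0, 89.0, 8.0], [627.0, 278.0, 8.0], [485.0, 316.0, 8.0], [437.0, 126.0, 8.0]] [531.7 202.1   8. ]
[[ 455. -145.   20.]
 [ 545.  -77.   20.]
 [ 644. -207.   20.]
 [ 545. -273.   20.]]
cup [[412.  -7.  70.]] [[413.  -5.  70.]] cap [[688.  -9. 110.]] [[681.  -4. 110.]]
```

View pics/crop1.png

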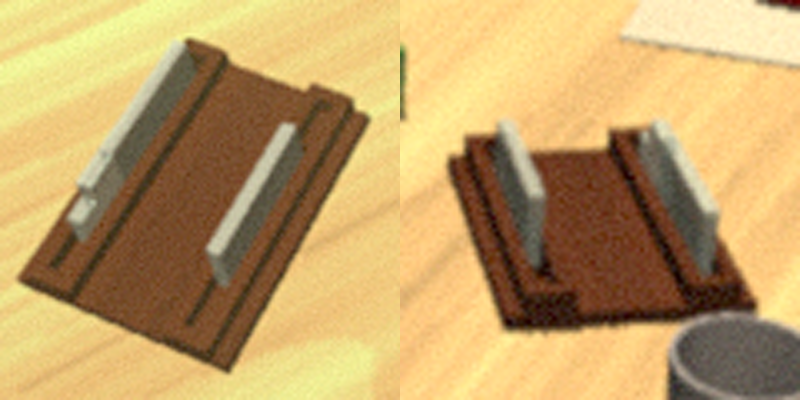

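The crop shows the notched plate in the left groove. Its notch and frosted end are the lower-left (far) end at crop (85,205), and the notch is visible. The label face looks towards the short plate, so plate +x points to the far right-hand side and +y to the panel. I'll move over via larger x, turning as I go.

```bash
python3 - <<'E'
from h import *
s=cam("scene");k=lambda *p:np.array([[130+x*.3,215+y*.3] for x,y in p])
print("top edge",onz(s,k((183,45),(88,190)),48).round(1), "low notch",onz(s,k((72,222)),34).round(1),"end bottom",onz(s,k((82,240)),20).round(1))
print("short top",onz(s,k((290,125),(212,250)),48).round(1))
d=cam("side");q=lambda *p:np.array([[290+x*.25,130+y*.25] for x,y in p])
print("side: left plate",onz(d,q((503,122),(541,198))-[100,0],48).round(1),"right",onz(d,q((658,122),(714,212))-[100,0],48).round(1))
E
```

```text
top edge [[ 477.3 -151.9   48. ]
 [ 534.1 -229.2   48. ]] low notch [[ 538.2 -243.    34. ]] end bottom [[ 542.1 -242.7   20. ]]
short top [[ 553.7 -125.2   48. ]
 [ 597.6 -189.9   48. ]]
side: left plate [[ 597.  -188.8   48. ]
 [ 549.  -125.9   48. ]] right [[ 527.4 -229.3   48. ]
 [ 472.2 -154.9   48. ]]
```

Request:
drive_tool(
  commands=[
    [[0, 0, -0.5], [1, 0, 0], 1],
    [[0, 0, -0.5], [1, -0.2, 0], 1],
    [[0, 0, -0.5], [1, -0.2, 0], 1],
    [[0, 0, -0.5], [1, -0.4, 0], 1],
    [[0, 0, -0.5], [1, -0.4, 0], 1],
  ],
)

```text
time: 0.77
position: [403.2, 543.3, 231.2]
eef_rot: [[-0.861, 0.509, 0.0], [0.509, 0.861, 0.0], [0.0, 0.0, -1.0]]
contact_force: [0.3, 0.1, -0.4]
width: 85.6
grasp_force: 0.0
```

Request:
drive_tool(
  commands=[
    [[0, 0, -0.5], [0.5, -0.8, 0], 1],
    [[0, 0, -0.5], [0.5, -0.8, 0], 1],
    [[0, 0, -0.5], [0, -0.9, 0], 1],
    [[0, 0, -0.5], [0, -0.9, 0], 1],
    [[0, 0, -0.5], [0, -0.9, 0], 1],
  ],
)

```text
time: 1.18
position: [441.8, 369.9, 231.2]
eef_rot: [[-0.741, 0.671, 0.0], [0.671, 0.741, 0.0], [-0.0, 0.0, -1.0]]
contact_force: [0.4, -0.1, 0.6]
width: 85.4
grasp_force: 0.0
```

Request:
drive_tool(
  commands=[
    [[0, 0, -0.5], [0, -0.9, 0], 1],
    [[0, 0, -0.5], [0, -0.9, 0], 1],
    [[0, 0, -0.5], [0, -0.9, 0], 1],
    [[0, 0, -0.5], [0, -0.9, 0], 1],
    [[0, 0, -0.5], [0, -0.9, 0], 1],
  ],
)

```text
time: 1.6
position: [441.4, 190.2, 231.6]
eef_rot: [[-0.594, 0.804, 0.001], [0.804, 0.594, 0.0], [-0.0, 0.001, -1.0]]
contact_force: [1.2, 0.6, 0.4]
width: 85.6
grasp_force: 0.0
```

Request:
drive_tool(
  commands=[
    [[0, 0, 0], [0, -0.95, 0], 1],
    [[0, 0, 0], [0, -0.95, 0], 1],
    [[0, 0, 0], [0, -0.95, 0], 1],
    [[0, 0, 0], [0, -0.95, 0], 1],
    [[0, 0, 0], [0.2, -0.95, 0], 1],
  ],
)

```text
time: 2.02
position: [447.9, 0.1, 231.4]
eef_rot: [[-0.596, 0.803, -0.002], [0.803, 0.596, -0.0], [0.001, -0.001, -1.0]]
contact_force: [0.7, 0.5, 0.7]
width: 85.3
grasp_force: 0.0
```

Request:
drive_tool(
  commands=[
    [[0, 0, 0], [0.2, -0.95, 0], 1],
    [[0, 0, 0], [0.3, -0.95, 0], 1],
    [[0, 0, 0], [0.3, -0.95, 0], 1],
    [[0, 0, 0], [0.3, -0.95, 0], 1],
    [[0, 0, 0], [0, -0.6, -0.5], 1],
  ],
)

```text
time: 2.43
position: [498.3, -180.0, 214.2]
eef_rot: [[-0.592, 0.806, 0.011], [0.806, 0.592, -0.004], [-0.01, 0.006, -1.0]]
contact_force: [1.0, -1.0, -0.5]
width: 85.4
grasp_force: 0.0
```

Request:
drive_tool(
  commands=[
    [[0, 0, 0], [0, 0, -0.5], 1],
    [[0, 0, 0], [0, 0, -0.5], 1],
    [[0, 0, 0], [0, 0, 0], 1],
    [[0, 0, 0], [0, 0, 0], 1],
  ],
)

```text
time: 2.77
position: [493.0, -173.9, 170.9]
eef_rot: [[-0.596, 0.803, -0.002], [0.803, 0.596, 0.001], [0.002, -0.001, -1.0]]
contact_force: [-0.1, 0.4, 0.9]
width: 85.4
grasp_force: 0.0
```

```bash
python3 - <<'E'
from h import *
import pickle
s=read_state();print(s["position"],s["eef_rot"].round(4).tolist(),s["contact_force"])
c=cam("wrist");pickle.dump(c,open("w1.pkl","wb"));cv2.imwrite("pics/w1.png",np.clip(c["frame"][:,:,::-1]*1.5,0,255).astype(np.uint8))
print(proj(c,[[475,-153,48],[531,-229,48]]))
E
```

```text
[ 493.01725205 -173.87865439  170.88619261] [[-0.5958, 0.8031, -0.0019], [0.8031, 0.5958, 0.0008], [0.0018, -0.0011, -1.0]] [-0.13203153  0.38815623  0.88312669]
[[280.88999438 176.74739679]
 [280.76681649 281.45227291]]
```

View pics/w1.png

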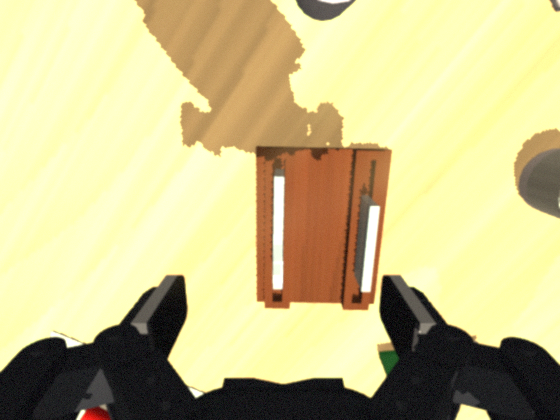

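The wrist view shows the notched plate's top edge as a white bar from about (279,168) to (278,290). Its near end is at the top, and it runs almost vertically in the image. The short plate is around (371,248).

```bash
python3 - <<'E'
import pickle
from h import *
c=pickle.load(open("w1.pkl","rb"));im=c["frame"].astype(int)
m=np.zeros(im.shape[:2],np.uint8);m[155:300,268:292]=((im.min(2)>95)[155:300,268:292])
r=np.where(m.any(1))[0];print(r.min(),r.max())
for y in list(range(160,296,4)):
    x=np.where(m[y])[0];print(y,(x.min(),x.max()) if len(x) else None,im[y,279])
ys=[y for y in range(r.min()+3,r.max()-3)if m[y].any()]
xm=np.array([np.where(m[y])[0].mean()+.0 for y in ys])
p=np.polyfit(ys,xm,1);print(p)
e=[[np.polyval(p,y),y] for y in(r.min(),r.max()+1)]
w=onz(c,e,48);print(w)
E
```

```text
176 289
160 None [73 51 33]
164 None [72 50 30]
168 None [73 56 38]
172 None [82 73 60]
176 (np.int64(274), np.int64(283)) [125 127 114]
180 (np.int64(274), np.int64(284)) [190 196 180]
184 (np.int64(274), np.int64(284)) [192 199 184]
188 (np.int64(274), np.int64(283)) [191 199 183]
192 (np.int64(274), np.int64(283)) [193 200 184]
196 (np.int64(274), np.int64(283)) [192 199 182]
200 (np.int64(273), np.int64(283)) [191 199 183]
204 (np.int64(273), np.int64(283)) [195 201 185]
208 (np.int64(273), np.int64(283)) [191 197 182]
212 (np.int64(273), np.int64(283)) [193 200 184]
216 (np.int64(273), np.int64(283)) [193 198 183]
220 (np.int64(273), np.int64(283)) [191 199 180]
224 (np.int64(273), np.int64(283)) [194 200 182]
228 (np.int64(273), np.int64(283)) [192 199 181]
232 (np.int64(273), np.int64(282)) [197 201 182]
236 (np.int64(273), np.int64(282)) [194 201 181]
240 (np.int64(273), np.int64(282)) [192 199 179]
244 (np.int64(273), np.int64(282)) [178 185 167]
248 (np.int64(273), np.int64(282)) [165 174 158]
252 (np.int64(273), np.int64(282)) [166 174 157]
256 (np.int64(273), np.int64(282)) [166 175 157]
260 (np.int64(273), np.int64(282)) [171 179 160]
264 (np.int64(273), np.int64(283)) [173 181 163]
268 (np.int64(273), np.int64(282)) [166 175 156]
272 (np.int64(273), np.int64(282)) [166 172 154]
276 (np.int64(272), np.int64(282)) [206 216 192]
280 (np.int64(272), np.int64(282)) [218 223 204]
284 (np.int64(273), np.int64(282)) [206 206 181]
288 (np.int64(273), np.int64(282)) [181 172 150]
292 None [110  60  32]
[-1.39648112e-02  2.81080958e+02]
[[ 473.16689624 -153.60072056   48.        ]
 [ 533.39906442 -237.9110818    48.        ]]
```

Request:
drive_tool(
  commands=[
    [[0, 0, -0.1], [-0.05, -0.1, -0.7], 1],
    [[0, 0, 0], [0, 0, -0.7], 1],
    [[0, 0, 0], [0, 0, -0.6], 1],
    [[0, 0, 0], [0, 0, -0.5], 1],
    [[0, 0, 0], [0, 0, -0.3], 1],
  ],
)

```text
time: 3.23
position: [492.2, -177.7, 58.9]
eef_rot: [[-0.59, 0.807, 0.001], [0.807, 0.59, 0.0], [-0.0, 0.001, -1.0]]
contact_force: [0.3, -0.5, 0.6]
width: 85.7
grasp_force: 0.0
```

Request:
drive_tool(
  commands=[
    [[0, 0, 0], [0, 0, -0.4], 1],
    [[0, 0, 0], [0, 0, -0.3], 1],
    [[0, 0, 0], [0, 0, 0], 1],
    [[0, 0, 0], [0, 0, 0], 1],
  ],
)

```text
time: 3.57
position: [492.1, -178.0, 31.8]
eef_rot: [[-0.59, 0.808, 0.001], [0.808, 0.59, -0.0], [-0.0, 0.0, -1.0]]
contact_force: [-0.1, 0.6, 0.4]
width: 85.5
grasp_force: 0.0
```

```bash
python3 - <<'E'
from h import *
c=cam("wrist");a=cam("side");b=c["frame"]
cv2.imwrite("pics/w2.png",np.hstack([cv2.resize(np.clip(b[100:400,130:430,::-1]*1.4,0,255).astype(np.uint8),(400,400)),cv2.resize(np.clip(a["frame"][110:230,280:400,::-1]*1.5,0,255).astype(np.uint8),(400,400))]))
s=read_state();print(s["position"],s["eef_rot"].round(3).tolist(),s["contact_force"])
E
```

```text
[ 492.39046519 -178.37496249   32.40834984] [[-0.589, 0.808, 0.002], [0.808, 0.589, -0.001], [-0.002, 0.001, -1.0]] [ 0.60338276 -0.72412678 -0.19238953]
```

View pics/w2.png

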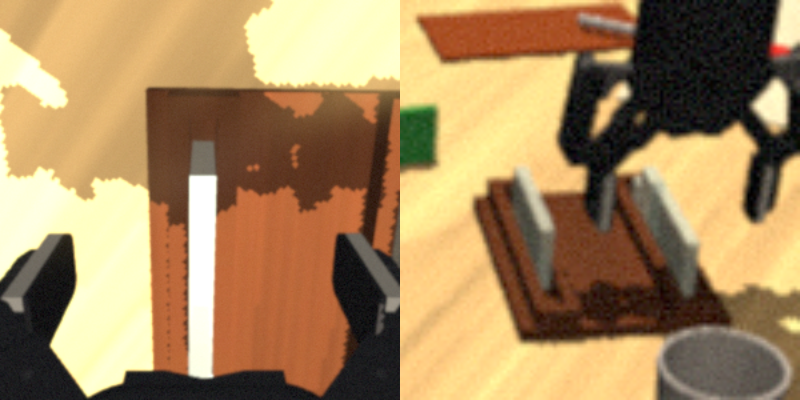

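The plate (crop x≈202) sits midway between the fingers, which are clear of the short plate and the rack. Next I lower 8 mm and close.

Request:
drive_tool(
  commands=[
    [[0, 0, 0], [0, 0, -0.2], 1],
    [[0, 0, 0], [0, 0, 0], 0.2],
    [[0, 0, 0], [0, 0, 0], -0.4],
    [[0, 0, 0], [0, 0, 0], -1],
    [[0, 0, 0], [0, 0, 0], -1],
  ],
  grip_force=40,
)

```text
time: 4.08
position: [491.6, -178.2, 23.5]
eef_rot: [[-0.589, 0.808, 0.0], [0.808, 0.589, -0.0], [-0.0, 0.0, -1.0]]
contact_force: [-1.3, 1.1, 0.2]
width: 38.7
grasp_force: 0.0
```

Request:
drive_tool(
  commands=[
    [[0, 0, 0], [0, 0, 0], -1],
    [[0, 0, 0], [0, 0, 0], -1],
    [[0, 0, 0], [0, 0, 0], -1],
    [[0, 0, 0], [0, 0, 0], -1],
    [[0, 0, 0], [0, 0, 0], -1],
  ],
)

```text
time: 4.5
position: [491.6, -178.3, 23.5]
eef_rot: [[-0.589, 0.808, 0.0], [0.808, 0.589, -0.0], [-0.0, 0.0, -1.0]]
contact_force: [0.0, 0.2, 2.0]
width: 7.2
grasp_force: 39.9
```

Request:
drive_tool(
  commands=[
    [[0, 0, 0], [0, 0, 0.1], -1],
    [[0, 0, 0], [0, 0, 0.2], -1],
    [[0, 0, 0], [0, 0, 0.3], -1],
    [[0, 0, 0], [0, 0, 0.5], -1],
    [[0, 0, 0], [0, 0, 0.6], -1],
  ],
)

```text
time: 4.92
position: [490.7, -177.9, 91.7]
eef_rot: [[-0.589, 0.808, -0.002], [0.808, 0.589, 0.001], [0.002, -0.001, -1.0]]
contact_force: [0.0, 0.8, -0.4]
width: 7.3
grasp_force: 39.5
```

Request:
drive_tool(
  commands=[
    [[0, 0, 0], [0, 0, 0.7], -1],
    [[0, 0, 0], [0, 0, 0.7], -1],
    [[0, 0, 0], [0, 0, 0.7], -1],
    [[0, 0, 0], [0, 0, 0.7], -1],
    [[0, 0, 0], [0, 0, 0.4], -1],
  ],
)

```text
time: 5.33
position: [492.4, -178.5, 222.9]
eef_rot: [[-0.589, 0.808, 0.004], [0.808, 0.589, -0.001], [-0.003, 0.003, -1.0]]
contact_force: [0.3, -0.0, -0.3]
width: 7.4
grasp_force: 39.5
```

```bash
python3 - <<'E'
from h import *
c=cam("scene");a=cam("side");d=cam("wrist")
g=lambda im:cv2.resize(np.clip(im[:,:,::-1]*1.5,0,255).astype(np.uint8),(400,400),interpolation=2)
s=read_state();P=s["position"]-[0,0,-18];x=proj(c,P)[0].astype(int);y=proj(a,P)[0].astype(int);print(x,y,P)
w=lambda im,p:im[max(0,p[1]-75):p[1]+75,max(0,p[0]-75):p[0]+75]
cv2.imwrite("pics/l.png",np.hstack([g(w(c["frame"],x)),g(w(a["frame"],y))]))
cv2.imwrite("pics/lw.png",g(d["frame"]))
E
```

```text
[146 166] [376  78] [ 492.09620427 -178.43734329  238.9343017 ]
```

View pics/l.png

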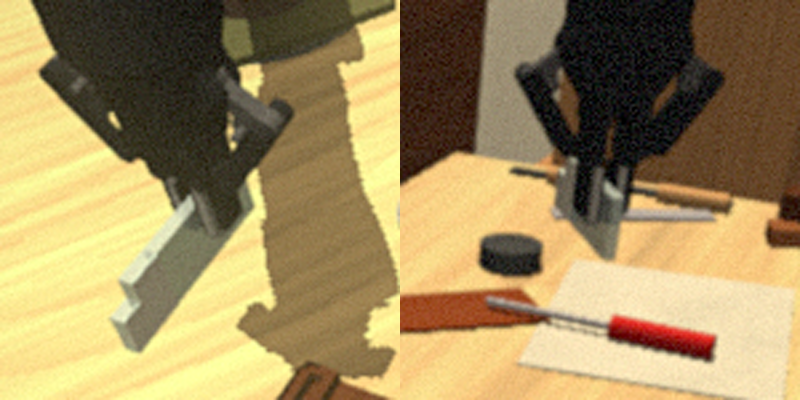

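The plate is firmly held and looks level. The notch end hangs free, lower left in the scene crop. Now I carry it to the panel while tipping about the plate's long axis.

Request:
drive_tool(
  commands=[
    [[0, 0, 0], [0.05, 0.3, 0.05], -1],
    [[0, 0, 0], [0.05, 0.5, 0.05], -1],
    [[0, 0, 0], [0.05, 0.7, 0.05], -1],
    [[0.24, -0.33, 0], [0.05, 0.8, 0.05], -1],
    [[0.48, -0.66, 0], [0.05, 0.8, 0.05], -1],
  ],
)

```text
time: 5.9
position: [502.1, -50.1, 228.3]
eef_rot: [[-0.592, 0.802, 0.079], [0.806, 0.589, 0.06], [0.002, 0.099, -0.995]]
contact_force: [-0.3, 2.1, -0.0]
width: 7.3
grasp_force: 39.5
```

Request:
drive_tool(
  commands=[
    [[0.48, -0.66, 0], [0.05, 0.8, 0], -1],
    [[0.48, -0.66, 0], [0.05, 0.8, 0], -1],
    [[0.48, -0.66, 0], [0.05, 0.8, 0], -1],
    [[0.48, -0.66, 0], [0.05, 0.8, 0], -1],
    [[0.48, -0.66, 0], [0.05, 0.8, 0], -1],
  ],
)

```text
time: 6.32
position: [510.1, 108.0, 228.6]
eef_rot: [[-0.59, 0.736, 0.333], [0.808, 0.536, 0.245], [0.002, 0.413, -0.911]]
contact_force: [0.7, 0.2, -1.3]
width: 7.3
grasp_force: 39.5
```

Request:
drive_tool(
  commands=[
    [[0.48, -0.66, 0], [0.05, 0.8, 0], -1],
    [[0.48, -0.66, 0], [0.05, 0.8, 0], -1],
    [[0.48, -0.66, 0], [0.05, 0.6, 0], -1],
    [[0.48, -0.66, 0], [0.05, 0.5, 0], -1],
    [[0.48, -0.66, 0], [0.05, 0.25, 0], -1],
  ],
)

```text
time: 6.73
position: [533.2, 159.1, 265.5]
eef_rot: [[-0.612, 0.688, 0.39], [0.791, 0.516, 0.33], [0.026, 0.511, -0.859]]
contact_force: [1.5, 2.0, 0.4]
width: 7.0
grasp_force: 40.2
```

Request:
drive_tool(
  commands=[
    [[0.24, -0.33, 0], [0, 0, 0], -1],
    [[0, 0, 0], [0, 0, 0], -1],
    [[0, 0, 0], [0, 0, 0], -1],
    [[0, 0, 0], [0, 0, 0], -1],
  ],
)

```text
time: 7.07
position: [538.5, 155.3, 273.9]
eef_rot: [[-0.606, 0.685, 0.405], [0.795, 0.5, 0.343], [0.033, 0.53, -0.848]]
contact_force: [-0.0, 0.5, -0.5]
width: 7.2
grasp_force: 40.2
```

```bash
python3 - <<'E'
from h import *
c=cam("scene");a=cam("side")
s=read_state();R=s["eef_rot"];P=s["position"];print(P,R.round(4).tolist(),s["joints"],s["width"],s["grasp_force"])
print("mid",P-25*R[:,0]-4.5*R[:,2],"label elev",np.degrees(np.arcsin(R[2,1])),"long elev",np.degrees(np.arcsin(-R[2,0])))
g=lambda im:cv2.resize(np.clip(im[:,:,::-1]*1.5,0,255).astype(np.uint8),(400,400),interpolation=2)
w=lambda im,p:im[max(0,p[1]-70):p[1]+70,max(0,p[0]-70):p[0]+70]
x=proj(c,P)[0].astype(int);y=proj(a,P)[0].astype(int);print(x,y)
cv2.imwrite("pics/f.png",np.hstack([g(w(c["frame"],x)),g(w(a["frame"],y))]))
cv2.imwrite("pics/fs.png",np.clip(c["frame"][:,:,::-1]*1.4,0,255).astype(np.uint8))
E
```

```text
[538.81525853 155.33865343 274.20609644] [[-0.6061, 0.6843, 0.4054], [0.7947, 0.5007, 0.3431], [0.0318, 0.5302, -0.8473]] [  5.33958476  26.10572793 -25.6224282  125.36198622 -57.29189317
   2.48382721  78.46109686] 7.130010289570812 40.204262137413025
mid [552.14369307 133.9260847  277.22350152] label elev 32.01620252644183 long elev -1.8233435534761857
[358  86] [253 117]
```

View pics/f.png

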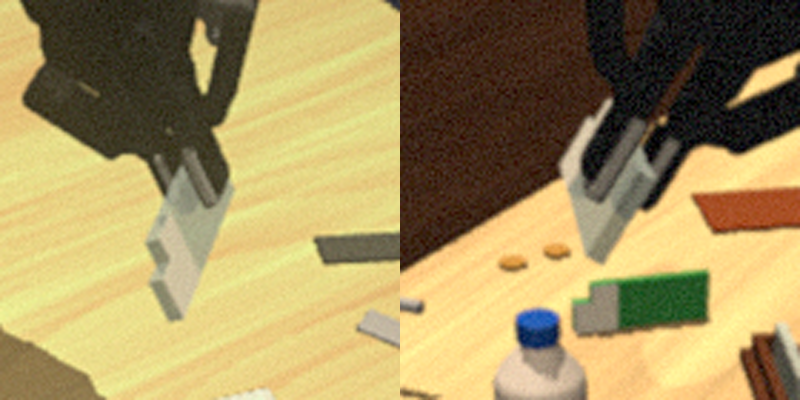

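The plate is still held correctly with the label facing up. But the arm stopped at the j5/j6 limits, at a tilt of 32° and short of the panel. I'll fit a quick wrist-orientation model to choose a heading with joint room.

```bash
python3 - <<'E'
from h import *
import itertools
from scipy.spatial.transform import Rotation as Ro
A=([-68.99,39.53,-11.15,89.75,9.01,51.71,-12.32],np.array([[-.94517,.32658,-.0005],[.32658,.94517,-.00178],[-.0001,-.00185,-1]]))
s=read_state();B=(s["joints"],s["eef_rot"])
def F(q,sg,off=None):
    return Ro.from_euler("ZYZYZYZ",np.array(sg)*q,degrees=True)
best=[]
for sg in itertools.product((1,-1),repeat=7):
    a=F(A[0],sg).inv()*Ro.from_matrix(A[1]);b=F(B[0],sg).inv()*Ro.from_matrix(B[1])
    best.append((np.degrees((a.inv()*b).magnitude()),sg,a.as_euler("xyz",degrees=True)))
best.sort(key=lambda t:t[0]);print(best[:4])
E
```

```text
Traceback (most recent call last):
  File "scipy/spatial/transform/_rotation.pyx", line 1413, in scipy.spatial.transform._rotation.Rotation.from_euler
ValueError: Expected axis specification to be a non-empty string of upto 3 characters, got ZYZYZYZ
```

```bash
cat > k.py <<'E'
from h import *
import itertools
from scipy.spatial.transform import Rotation as Ro
A=([-68.99,39.53,-11.15,89.75,9.01,51.71,-12.32],np.array([[-.94517,.32658,-.0005],[.32658,.94517,-.00178],[-.0001,-.00185,-1]]))
s=read_state();B=([5.33958476,26.10572793,-25.6224282,125.36198622,-57.29189317,2.48382721,78.46109686],np.array([[-0.6061,0.6843,0.4054],[0.7947,0.5007,0.3431],[0.0318,0.5302,-0.8473]]))
def F(q,sg):
    R=Ro.identity()
    for a,t,g in zip("ZYZYZYZ",q,sg):R=R*Ro.from_euler(a,g*t,degrees=True)
    return R
best=[]
for sg in itertools.product((1,-1),repeat=7):
    a=F(A[0],sg).inv()*Ro.from_matrix(A[1]);b=F(B[0],sg).inv()*Ro.from_matrix(B[1])
    best.append((np.degrees((a.inv()*b).magnitude()),sg,a))
best.sort(key=lambda t:t[0])
E
python3 - <<'E'
from k import *
for e in best[:4]:print(e[0],e[1],e[2].as_euler("xyz",degrees=True))
_,sg,off=best[0]
lo=np.array([-57.33,2.42,-152.13]);hi=np.array([237.33,119.75,152.13])
for q4 in([-15,45,0,95],[-15,30,0,120]):
  base=F(q4+[0,0,0],sg)
  for az in range(0,360,20):
    y=np.array([np.cos(np.radians(az)),np.sin(np.radians(az)),0]);z=np.array([0,0,1.]);x=np.cross(y,z)
    ty=(y+z)/2**.5;tz=(y-z)/2**.5;tx=-x
    e=(base.inv()*Ro.from_matrix(np.c_[tx,ty,tz])*off.inv()).as_euler("ZYZ",degrees=True)
    out=[]
    for c in(e,np.array([e[0]+180,-e[1],e[2]+180])):
        v=c*np.array(sg[4:]); v=(v+180)%360-180
        if v[0]<-57:v[0]+=360
        if (v>lo).all() and (v<hi).all(): out.append(v.round())
    print(q4,az,out)
E
```

```text
0.0036817184667533144 (-1, 1, -1, 1, -1, 1, -1) [-2.20701666e-03 -2.78395537e-03  9.00000642e+01]
30.92602435138706 (-1, 1, 1, 1, -1, 1, -1) [-2.65263536 13.85849846 72.36363177]
34.9774810911027 (1, 1, -1, 1, -1, 1, 1) [  0.18402889  -0.08070172 -23.34000317]
37.5957581456194 (-1, 1, -1, -1, -1, -1, -1) [-78.84013333  -1.92057495  91.58104227]
[-15, 45, 0, 95] 0 [array([ 111.,   11., -122.])]
[-15, 45, 0, 95] 20 [array([216.,   6., 148.])]
[-15, 45, 0, 95] 40 []
[-15, 45, 0, 95] 60 []
[-15, 45, 0, 95] 80 []
[-15, 45, 0, 95] 100 []
[-15, 45, 0, 95] 120 [array([-49.,  65., 137.])]
[-15, 45, 0, 95] 140 [array([-37.,  74., 147.])]
[-15, 45, 0, 95] 160 []
[-15, 45, 0, 95] 180 []
[-15, 45, 0, 95] 200 []
[-15, 45, 0, 95] 220 []
[-15, 45, 0, 95] 240 []
[-15, 45, 0, 95] 260 [array([  43.,   70., -142.])]
[-15, 45, 0, 95] 280 [array([  55.,   60., -132.])]
[-15, 45, 0, 95] 300 [array([  65.,   49., -124.])]
[-15, 45, 0, 95] 320 [array([  76.,   37., -118.])]
[-15, 45, 0, 95] 340 [array([  88.,   24., -115.])]
[-15, 30, 0, 120] 0 []
[-15, 30, 0, 120] 20 []
[-15, 30, 0, 120] 40 [array([236.,  21., 144.])]
[-15, 30, 0, 120] 60 []
[-15, 30, 0, 120] 80 []
[-15, 30, 0, 120] 100 []
[-15, 30, 0, 120] 120 [array([-53.,  59., 146.])]
[-15, 30, 0, 120] 140 []
[-15, 30, 0, 120] 160 []
[-15, 30, 0, 120] 180 []
[-15, 30, 0, 120] 200 []
[-15, 30, 0, 120] 220 []
[-15, 30, 0, 120] 240 []
[-15, 30, 0, 120] 260 [array([  46.,   62., -149.])]
[-15, 30, 0, 120] 280 [array([  60.,   54., -142.])]
[-15, 30, 0, 120] 300 [array([  74.,   45., -137.])]
[-15, 30, 0, 120] 320 [array([  90.,   35., -135.])]
[-15, 30, 0, 120] 340 [array([ 110.,   26., -138.])]
```

Request:
drive_tool(
  commands=[
    [[-0.2, 0.3, 0], [0, 0, 0], -1],
    [[-0.5, 0.65, 0], [0, 0, 0], -1],
    [[-0.53, 0.7, 0], [0, 0.1, 0], -1],
    [[-0.53, 0.7, 0], [0, 0.1, 0], -1],
    [[-0.53, 0.7, 0], [0, 0.1, 0], -1],
  ],
)

```text
time: 7.58
position: [539.4, 167.2, 273.2]
eef_rot: [[-0.599, 0.772, 0.211], [0.8, 0.566, 0.199], [0.034, 0.289, -0.957]]
contact_force: [0.3, -0.4, -0.8]
width: 7.3
grasp_force: 40.2
```

Request:
drive_tool(
  commands=[
    [[-0.53, 0.7, 0], [0, 0.1, 0], -1],
    [[-0.53, 0.7, 0], [0, 0.1, 0], -1],
    [[-0.53, 0.7, 0], [0, 0.1, 0], -1],
    [[-0.37, 0.45, -0.2], [0, 0.1, 0], -1],
    [[0, 0, -0.6], [0, 0, 0], -1],
  ],
)

```text
time: 8.0
position: [541.1, 187.5, 272.2]
eef_rot: [[-0.544, 0.839, 0.016], [0.838, 0.543, 0.048], [0.031, 0.039, -0.999]]
contact_force: [0.3, 0.9, -0.7]
width: 7.1
grasp_force: 40.2
```

Request:
drive_tool(
  commands=[
    [[0, 0, -0.9], [0, 0, 0], -1],
    [[0, 0, -0.9], [0, 0, 0], -1],
    [[0, 0, -0.9], [0, 0, 0], -1],
    [[0, 0, -0.9], [0, 0, 0], -1],
    [[0, 0, -0.9], [0, 0, 0], -1],
  ],
)

```text
time: 8.42
position: [539.7, 184.1, 272.5]
eef_rot: [[-0.207, 0.978, 0.032], [0.978, 0.206, 0.039], [0.032, 0.039, -0.999]]
contact_force: [-0.3, -0.1, -0.6]
width: 7.1
grasp_force: 40.2
```

```bash
python3 - <<'E'
from h import *
s=read_state();R=s["eef_rot"];print(s["time"],s["position"],R.round(3).tolist(),s["joints"].round(1),"az",np.degrees(np.arctan2(R[1,1],R[0,1])))
E
```

```text
8.4167 [539.66203469 184.13967181 272.54951731] [[-0.207, 0.978, 0.032], [0.978, 0.206, 0.039], [0.032, 0.039, -0.999]] [-44.6  36.   38.1 100.4 -30.   51.5  18.6] az 11.871036065596595
```

Request:
drive_tool(
  commands=[
    [[0, 0, -0.95], [0, 0, 0], -1],
    [[0, 0, -0.95], [0, 0, 0], -1],
    [[0, 0, -0.95], [0, 0, 0], -1],
    [[0, 0, -0.95], [0, 0, 0], -1],
    [[0, 0, -0.95], [0, 0, 0], -1],
  ],
)

```text
time: 8.83
position: [539.7, 184.2, 272.6]
eef_rot: [[0.171, 0.984, 0.044], [0.985, -0.172, 0.024], [0.031, 0.04, -0.999]]
contact_force: [-0.4, -0.1, -0.7]
width: 7.3
grasp_force: 40.2
```

Request:
drive_tool(
  commands=[
    [[0, 0, -0.95], [0, 0, 0], -1],
    [[0, 0, -0.95], [0, 0, 0], -1],
    [[0, 0, -0.95], [0, 0, 0], -1],
    [[0, 0, -0.95], [0, 0, 0], -1],
    [[0, 0, -0.95], [0, 0, 0], -1],
  ],
)

```text
time: 9.25
position: [539.7, 184.3, 272.6]
eef_rot: [[0.524, 0.85, 0.05], [0.851, -0.525, 0.006], [0.031, 0.04, -0.999]]
contact_force: [-0.4, 0.7, -0.8]
width: 7.7
grasp_force: 40.2
```

Request:
drive_tool(
  commands=[
    [[0, 0, -0.95], [0, 0, 0], -1],
    [[0, 0, -0.95], [0, 0, 0], -1],
    [[0, 0, -0.6], [0, 0, 0], -1],
    [[0, 0, 0], [0, 0, 0], -1],
  ],
)

```text
time: 9.58
position: [539.7, 184.5, 272.4]
eef_rot: [[0.68, 0.731, 0.05], [0.732, -0.681, -0.005], [0.03, 0.04, -0.999]]
contact_force: [-0.6, 1.0, -0.1]
width: 7.1
grasp_force: 40.2
```

```bash
cat >> h.py <<'E'
def st():
    from scipy.spatial.transform import Rotation as Ro
    s=read_state();R=s["eef_rot"];P=s["position"];az=np.arctan2(R[1,1],R[0,1])
    print(s["time"],P.round(1),"joints",s["joints"].round(1),"az",np.degrees(az).round(2),"elev",np.degrees(np.arcsin(R[2,1])).round(2),"long",np.degrees(np.arcsin(-R[2,0])).round(2))
    A=np.radians(-45);y=np.array([np.cos(A),np.sin(A),0]);z=np.array([0,0,1.]);x=np.cross(y,z)
    G=np.c_[-x,(y+z)/2**.5,(y-z)/2**.5];rv=Ro.from_matrix(G@R.T).as_rotvec()/.08
    print("rotvec shares to goal",rv.round(2),"mid",(P-25*R[:,0]-4.5*R[:,2]).round(1),"shift shares to goal",((np.array([533,201.5,240])+25*G[:,0]+4.5*G[:,2]-P)/40).round(3))
E
python3 -c "from h import *;st()"
```

```text
9.5833 [539.7 184.5 272.4] joints [-54.1  42.   55.9 100.9 -40.7  56.6 -25.9] az -42.96 elev 2.31 long -1.75
rotvec shares to goal [-6.73 -6.45 -0.58] mid [522.5 166.2 276.1] shift shares to goal [ 0.331  0.812 -0.889]
```

Request:
drive_tool(
  commands=[
    [[-0.5, -0.5, -0.05], [0.03, 0.08, -0.08], -1],
    [[-0.7, -0.65, -0.05], [0.03, 0.08, -0.08], -1],
    [[-0.7, -0.65, -0.05], [0.03, 0.08, -0.08], -1],
    [[-0.7, -0.65, -0.05], [0.03, 0.08, -0.08], -1],
    [[-0.7, -0.65, -0.05], [0.03, 0.08, -0.08], -1],
  ],
)

```text
time: 10.0
position: [546.1, 200.3, 257.2]
eef_rot: [[0.688, 0.664, 0.292], [0.726, -0.635, -0.265], [0.01, 0.394, -0.919]]
contact_force: [-0.9, 0.1, -1.8]
width: 7.0
grasp_force: 40.2
```

```bash
python3 -c "from h import *;st()"
```

```text
10.0 [546.1 200.3 257.2] joints [-71.   49.4  66.2 107.6 -38.1  40.4 -35.5] az -43.72 elev 23.21 long -0.55
rotvec shares to goal [-3.4  -3.32 -0.35] mid [527.6 183.4 261.1] shift shares to goal [ 0.17   0.415 -0.509]
```

Request:
drive_tool(
  commands=[
    [[-0.68, -0.66, -0.07], [0.03, 0.08, -0.1], -1],
    [[-0.68, -0.66, -0.07], [0.03, 0.08, -0.1], -1],
    [[-0.68, -0.66, -0.07], [0.03, 0.08, -0.1], -1],
    [[-0.68, -0.66, -0.07], [0.03, 0.08, -0.1], -1],
    [[-0.68, -0.66, -0.07], [0.03, 0.08, -0.1], -1],
  ],
)

```text
time: 10.42
position: [552.0, 216.8, 236.7]
eef_rot: [[0.707, 0.502, 0.499], [0.707, -0.5, -0.499], [-0.001, 0.706, -0.708]]
contact_force: [-0.1, 0.0, -0.6]
width: 7.2
grasp_force: 40.2
```

Request:
drive_tool(
  commands=[
    [[0, 0, 0], [0, 0, 0], -1],
    [[0, 0, 0], [0, 0, 0], -1],
  ],
)

```text
time: 10.58
position: [551.6, 216.5, 235.6]
eef_rot: [[0.706, 0.505, 0.496], [0.708, -0.499, -0.5], [-0.005, 0.704, -0.71]]
contact_force: [0.1, -0.7, -0.0]
width: 7.0
grasp_force: 40.2
```

```bash
python3 -c "from h import *;st()"
```

```text
10.5833 [551.6 216.5 235.6] joints [-83.1  66.4  75.3 110.7 -38.2  31.3 -46.8] az -44.66 elev 44.73 long 0.28
rotvec shares to goal [ 0.   -0.08 -0.01] mid [531.7 201.  238.9] shift shares to goal [0.034 0.011 0.03 ]
```

Tool pose reached. Now I check the plate itself, for any slip in the grip, and the bystanders.

```bash
python3 - <<'E'
from h import *
c=cam("scene");a=cam("side");w=cam("wrist");s=read_state();R=s["eef_rot"];P=s["position"]
for k in(c,a,w):
    im=np.clip(k["frame"][:,:,::-1]*1.4,0,255).astype(np.uint8)
    k["v"]=im
    # predicted plate outline corners (x,z at both faces)
    o=P-25*R[:,0]+15.5*R[:,2]
    k["pr"]=proj(k,[o-x*R[:,0]+y*R[:,1]-z*R[:,2] for y in(4,) for x,z in((-55,0),(55,0),(55,26),(41,26),(41,40),(-55,40))])
    for p in k["pr"]:cv2.circle(k["v"],tuple(int(round(v)) for v in p),1,(0,0,255),-1)
def crop(k,h=60):
    m=k["pr"].mean(0).astype(int);y,x=max(0,m[1]-h),max(0,m[0]-h);return cv2.resize(k["v"][y:y+2*h,x:x+2*h],(400,400),interpolation=2)
cv2.imwrite("pics/g.png",np.hstack([crop(c),crop(a)]));cv2.imwrite("pics/gw.png",cv2.resize(np.hstack([c["v"],a["v"]]),(800,300)))
print(c["pr"].round(),a["pr"].round())
E
```

```text
[[406. 110.]
 [339. 100.]
 [342.  84.]
 [350.  85.]
 [352.  76.]
 [411.  85.]] [[189. 166.]
 [281. 155.]
 [286. 148.]
 [274. 149.]
 [277. 145.]
 [190. 155.]]
```

View pics/g.png

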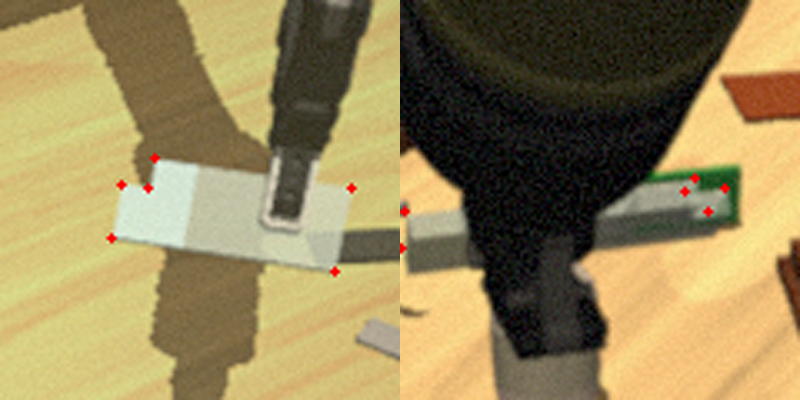

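View pics/gw.png

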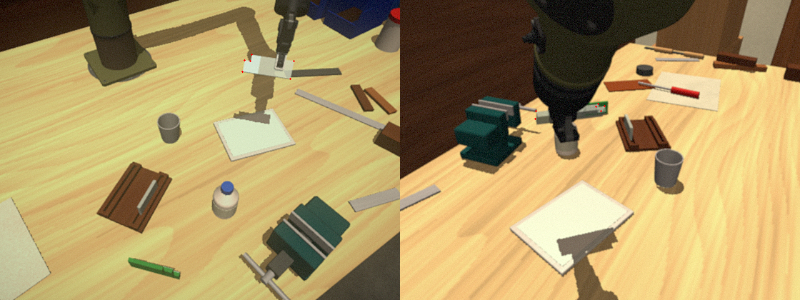

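The scene view shows the plate with its white frosted, notched end at crop (150,205). It matches the predicted outline within about a pixel, so there was no slip, and it is level with the label up. The pad is on the plain part only, and the short plate, cup and bottle are where they were.

Request:
drive_tool(
  commands=[
    [[0, 0, 0], [0, 0, 0], -1],
    [[0, 0, 0], [0, 0, 0], -1],
    [[0, 0, 0], [0, 0, 0], -1],
    [[0, 0, 0], [0, 0, 0], -1],
  ],
)

```text
time: 11.07
position: [552.5, 215.2, 237.5]
eef_rot: [[0.709, 0.501, 0.496], [0.705, -0.504, -0.499], [0.0, 0.703, -0.711]]
contact_force: [-0.4, -0.6, -1.3]
width: 7.3
grasp_force: 40.2
```

```bash
python3 -c "
from h import *
st();print(abs(read_state()['qd']).max());print(job_done())"
```

```text
11.0667 [552.5 215.2 237.5] joints [-83.   66.2  75.4 110.7 -38.2  31.3 -46.9] az -45.18 elev 44.7 long -0.01
rotvec shares to goal [-0.05 -0.04  0.04] mid [532.6 199.8 240.7] shift shares to goal [ 0.01   0.043 -0.016]
0.49711106768628266
the job is handed in; nothing more can be done
None
```

The job is handed in at 11.1 s: the notched plate is held still by its plain part, about 240 mm above the bench over the middle of the light panel, long edges level and label tipped up about 45°; the short plate, cup and bottle were not moved.

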